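Present the specimen slide to the inspection camera

TASK

Slide the tall specimen carrier (the open frame with the glass slide in it) along its lane towards the open front of the dock until it is out from under the retaining lips, then lift it off and hold it up to the inspection camera: upright, the middle of its glass straight in front of the lens at lens height, 10 cm from the lens, with the broad face of the glass square to the lens (either face). Finish while still holding it there in the gripper, steady, and leave the shorter blank carrier, the camera and everything else on the bench where they are.

Things in the scene. Friction and masses are not known exactly. Their poses are not given: they have to be found in the camera images.
- carrier: Specimen carrier, about 120 g, the taller of two in the dock. Grey foot 60 (x) x 44 (y) x 8 mm; on it an upright aluminium frame 50 wide (x), 10 thick (y), top 112 mm above the underside: open from 18 to 72 mm up with a glass slide in it, a solid bar from 72 to 112 mm: grip this from above across its 10 mm. Origin: centre of the underside; z up, x along the lane, y through the glass.
- window (a point): Middle of the carrier's glass (26 x 54 mm seen), 45 mm above the carrier's origin on its z axis; same axes as the carrier (y is square to the glass).
- dock: Metal loading dock, fixed: base plate 220 (x) x 180 (y) x 12 mm thick, origin at the centre of its underside, x towards its closed rear, roughly away from the robot. Two lanes along x, centred at y = +45 and -45 mm, 48 mm wide. Bare and open from x = -110 to -10 mm, overhung by lips behind. Carriers start with origins at x = 20 to 60 mm, the specimen carrier in either lane.
- lips (a point): Middle of the dock's lips' front edge: x = -10, y = 0, z = 27 mm in the dock, same axes. From here back to the end stop 114 mm behind, each lane has two lips, 23 to 27 mm above the bench, with a 22 mm gap for the frame; they hold the foot down (3 mm play up, 2 mm each side). A carrier can be lifted once its origin is 30 mm or more in front of this edge; at over 70 mm its foot overhangs the plate.
- blank: Calibration blank, a bystander in the other lane of the dock: the same foot, but a solid upright plate 50 x 10 mm, only 80 mm high over all, without opening or glass. Origin: centre of the foot's underside.
- lens (a point): Centre of the inspection camera's front glass, 140 to 200 mm above the bench. Its -x axis points out of the lens along the level line of sight, z up; it looks roughly to the robot's left (+y). Barrel 38 mm across, 34 mm long, with a lamp ring 58 mm across 10 to 20 mm behind the front, then a white housing 70 long, 52 mm square. Its height clamp is stiff; it must not be shifted.
- stand: The camera's fixed stand, same axes as the lens, origin on the bench straight under the lens front. Upright column 22 mm thick, 250 mm tall, 135 mm behind the origin (+x); foot 150 x 110 x 14 mm, from 40 to 190 mm behind the origin.
- tray: Bystander: white ceramic tray 110 x 150 x 12 mm, origin at the centre of its underside.
- dish: Bystander: clear round dish, 64 mm across, 16 mm high, origin at the centre of its underside.
- marker: Bystander: marker pen lying flat, about 134 x 13 x 13 mm, from -50 to +84 mm along its x axis.
- washbottle: Bystander: red squeeze bottle with a bent white spout, 68 mm across, 218 mm high, origin at the centre of its underside.
- jar: Bystander: glass jar with blue cap, 72 mm across, 130 mm high, origin at the centre of its underside.
- tipbox: Bystander: clear box of pipette tips 120 x 85 x 60 mm, origin at the centre of its underside.
Not all that is in view belongs to the job. What is shaped like the carrier but purple is not meant.

How it is judged (in metres and radians):
On the way, in this order (a step that is already met when the one before it is completed fails the run):
1. the specimen carrier has been slid along its lane out from under the lips (x of carrier in the frame of dock below -0.035 m).
2. it is lifted clear of the dock in the gripper (height (world z) of carrier above 0.05 m and contact force between carrier and the fingers above 0.5 N), for 0.1 s.
At the end, for the whole second after the job is handed in: Middle of the glass 100 +- 15 mm in front of the lens and within 12 mm of its axis sideways and in height, carrier upright within 8 deg, glass square to the lens within 9 deg, steady (under 20 mm/s, 0.15 rad/s), held by the fingers over 70 mm above the bench, clear of the dock (x of window in the frame of lens between -0.115 and -0.085 m and y of window in the frame of lens between -0.012 and 0.012 m and z of window in the frame of lens between -0.012 and 0.012 m and angle between carrier's own z axis and vertical below 0.14 rad and angle between the y axis of carrier and the x axis of lens, either way round below 0.16 rad and linear speed of carrier below 0.02 m/s and angular speed of carrier below 0.15 rad/s and contact force between carrier and the fingers above 0.5 N and height (world z) of carrier above 0.07 m and contact force between carrier and dock below 0.1 N); the arm keeps its last pose, push and grip.
It fails at once if the blank carrier is disturbed (moved more than 25 mm) (distance of blank from where it was at the start of the episode above 0.025 m).
It fails at once if something else on the bench is disturbed (moved more than 25 mm) (distance of any of tray, dish, marker, washbottle, jar, tipbox from where it was at the start of the episode above 0.025 m).
It fails at once if the camera is shifted (more than 8 mm) (distance of lens from where it was at the start of the episode above 0.008 m).
It also fails if it takes over 38 s, if anything falls off the work surface, if the arm or the gripper's body presses on something with over 40 N, if the wrist force passes 120 N, or if a joint passes its speed limit or range.

ROBOT

A 7-joint arm with a two-finger parallel gripper is mounted at the origin on the work surface. World frame = base frame: x ahead of the robot, y to its left, z up, the work surface at z = 0. Lengths are in mm, angles in rad, forces in N, time in s.
With the tool pointing down it reaches from about 350 to 900 mm from the base axis. Payload 8.1 kg.
Tool frame: the origin (TCP) lies at the very end of the fingers, on their centre line; the grasp point (between the pads) lies 19 mm behind it; z points along the fingers, y is the line along which they close (so a half turn about z gives the same grasp; the last joint's range is limited). The gripper opens to 85 mm and grips with 20 to 120 N. Pads are 22 mm wide; open, the fingers measure 114 mm over their backs; the gripper's body (76 mm by 85 mm) begins 54 mm behind the grasp point. The pads swing forward as they close: fully open they stand 13 mm farther back than shut.
Start: joints at [1.165, 0.434, 0.025, 1.573, -0.012, 1.134, -0.075], TCP at [186.347, -596.587, 231.323] pointing down, gripper open.
Joint ranges: [-2.62, 2.62], [-0.44, 2.09], [-1.27, 1.32], [0.08, 2.57], [-1.32, 4.46], [0.12, 2], [-2.74, 2.74]. Speed limits (rad/s): [2.22, 2.22, 3.01, 3.01, 3.14, 3.14, 3.14].

INTERFACE

Orientations are given as a rotation vector (axis times angle).
In Python, from plant import ctrl, vision gives the robot as it stands. The module is installed in compiled form; this text tells all that it offers.
- The arm moves only by the tool move_arm, never from a script. Its argument "increments" is a list of rows, each a list of 3 entries, a list of its own where there are three numbers: the turn, a rotation vector about the tool's x, y, z normalised to -1 to 1, where 1 is 180 degrees, then the shift along the tool's x, y, z normalised to -1 to 1, where 1 is 0.5 m, then the opening, from -1 (shut) to 1 (fully open). A call has 1 to 12 rows; each row shifts and turns the commanded pose from where the row before left it, along the tool's axes as they then stand; what a row does not reach is not made up. A row lasts 1/8 s, in which the tool goes at most 62.5 mm and 10.7 degrees, less where a joint would pass 70% of its speed; a pose out of reach is approached as far as the arm can. A call with a number of a shift or a turn outside -1 to 1 is refused whole. A call with a gripper value outside its range is refused whole. The fingers move at their own pace and stop on an object; the grip force is fixed at half the most. Time passes only in rows, so rows that do not move let the fingers close. It gives the time, the measured TCP pose, the force, the opening and the grip force at its end, in the units of the state.
- ctrl.sense(): the state, without advancing time (a new reading comes with each control period).
- vision.capture(name): name is "side" or "top"; returns a dict with "img" (400x640x3 uint8, blue, green, red), "mtx" (3x3 intrinsics, pixels), "k1" (the pictures are not rectified: a ray, as slopes to the right and down, at radius r is drawn at 1 + k1 r^2 times it, then the intrinsics apply), "pose" (4x4, takes a point from camera to world coordinates). Camera axes: x right, y down, z forward; pixel columns grow to the right and rows downward; lengths in mm; the calibration is good to about 2 mm. A picture is of the moment at which its call begins. There is no depth.
- ctrl.finish_job(): hands the job in; it is judged then, once.
The state is a dict: "clock": time; "q": joint angles; "dq": joint speeds; "joint_torque": joint torques, N m; "ee_pos": TCP position; "orientation": TCP orientation; "force": force on the tool from outside, world axes, zero at the start; "ft_torque": the same for the moment, N m; "width": finger opening in mm; "grip_force": force on a finger pad.
Only numpy, scipy, OpenCV 4.12 (cv2) and the standard library are available. Lean on these libraries where they do the work, as an engineer would, in place of code of your own. Each camera call takes 0.05 s, during which the arm holds its last target. There are 200 camera calls.

## Working session

There is one attempt and no reset: what is moved stays moved. The work goes in short steps, Python scripts to look and compute and a tool call to move; the robot and the scene stay as the last step left them, time stands still between calls to the robot, and variables do not carry over. Pictures are saved under pics/ and viewed, at most 10 in all, crops included, and the job is handed in when it is done.

Besides the shell and the picture viewer there is one more tool, called after "Call:" by a JSON object that holds its "method" and its "body", one argument or row to a line. move_arm: Moves the arm, as the interface text tells. Its arguments: {"type":"object","properties":{"increments":{"type":"array"}},"required":["increments"]}

```bash
mkdir -p pics
cat > h.py <<'E'
import numpy as np, cv2
from scipy.spatial.transform import Rotation as R
def ray(c,u,v):
    d=cv2.undistortPoints(np.array([[[u,v]]],float),np.array(c["mtx"],float),np.array([c["k1"],0,0,0],float))[0,0]
    P=np.array(c["pose"]);return P[:3,3],P[:3,:3]@np.array([d[0],d[1],1.])
def onz(c,u,v,z):
    o,d=ray(c,u,v);return o+d*(z-o[2])/d[2]
def tri(c1,p1,c2,p2):
    o1,d1=ray(c1,*p1);o2,d2=ray(c2,*p2);d1/=np.linalg.norm(d1);d2/=np.linalg.norm(d2)
    s=np.linalg.lstsq(np.c_[d1,-d2],o2-o1,rcond=None)[0];a=o1+s[0]*d1;b=o2+s[1]*d2
    return (a+b)/2,np.linalg.norm(a-b)
def proj(c,p):
    P=np.linalg.inv(np.array(c["pose"]));q=P[:3,:3]@np.array(p,float)+P[:3,3]
    return cv2.projectPoints(q.reshape(1,1,3),np.zeros(3),np.zeros(3),np.array(c["mtx"],float),np.array([c["k1"],0,0,0],float))[0].ravel()
E
python3 - <<'E'
from h import *; from plant import ctrl,vision; import pickle
print(ctrl.sense())
for n in("side","top"):
    c=vision.capture(n);pickle.dump(c,open(n+".pkl","wb"));cv2.imwrite(f"pics/{n}0.png",c["img"]);print(n,np.round(c["pose"],3).tolist(),np.array(c["mtx"]).tolist(),c["k1"])
E
```

```text
{'clock': 0.0, 'q': array([ 1.16538583,  0.43520028,  0.02495648,  1.57413992, -0.01158089,
        1.1340061 , -0.07509675]), 'dq': array([-0.00152483,  0.00033895, -0.00037291, -0.00128534, -0.0003222 ,
        0.00047297, -0.00045241]), 'joint_torque': array([ 2.87225748e-05, -6.70464849e+01,  1.02504574e+00, -3.16211343e+01,
        1.53430353e-02,  1.23413021e-02, -1.44193018e-05]), 'ee_pos': array([ 186.16589399, -596.07354812,  230.52333492]), 'orientation': array([-3.10412162e+00, -4.73534943e-01,  6.20481288e-04]), 'force': array([0.69877023, 0.312964  , 0.15647333]), 'ft_torque': array([-0.0079975 , -0.0066152 ,  0.03514926]), 'grip_force': 0.0, 'width': 85.2168733937085}
side [[0.887, -0.358, 0.292, 241.925], [-0.462, -0.68, 0.57, -478.635], [-0.006, -0.64, -0.768, 831.825], [0.0, 0.0, 0.0, 1.0]] [[407.8005200689858, 0.0, 326.53906257577137], [0.0, 407.8005200689858, 206.7045068936702], [0.0, 0.0, 1.0]] -0.06352313319406241
top [[0.016, -0.996, 0.084, 436.578], [-1.0, -0.015, 0.016, 49.61], [-0.015, -0.084, -0.996, 1008.728], [0.0, 0.0, 0.0, 1.0]] [[371.962604337422, 0.0, 323.878309783856], [0.0, 371.962604337422, 197.30228891525618], [0.0, 0.0, 1.0]] -0.07702448966359152
```

View pics/side0.png

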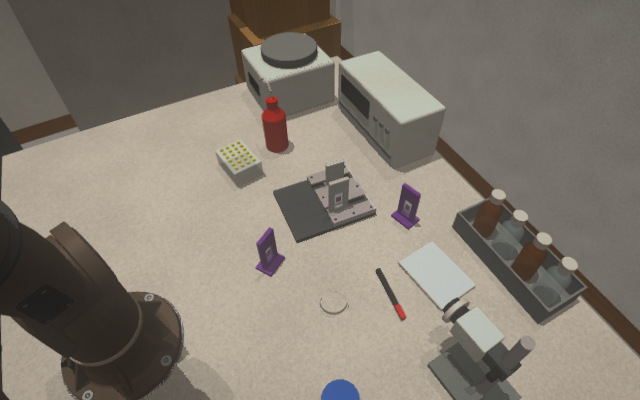

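View pics/top0.png

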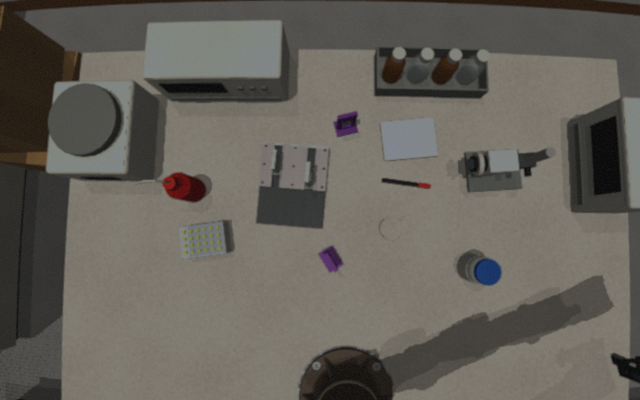

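Side view: the dock is around (325,200). Candidates are the grey uprights at (339,195), which seems to have an opening, and (335,172), plus purple decoys at (408,205) and (268,252). The inspection camera is at (470,325). In the top view the uprights are at (308,174) and (275,158), with the lens near (478,163).

Run:
```python
import pickle,cv2,numpy as np
s=pickle.load(open("side.pkl","rb"))["img"];t=pickle.load(open("top.pkl","rb"))["img"]
f=lambda i,x,y,w,h,k:cv2.resize(i[y:y+h,x:x+w],(w*k,h*k),interpolation=cv2.INTER_CUBIC)
a=f(s,270,150,110,95,4);b=f(t,250,135,90,95,4)
c=f(s,420,285,110,50,4);d=f(t,450,135,90,50,4)
m=np.vstack([np.hstack([a,b]),np.hstack([c,d])]);m=np.clip(m.astype(float)*1.3,0,255).astype(np.uint8);print(m.shape);cv2.imwrite("pics/crop1.png",m)
```

```text
(580, 800, 3)
```

View pics/crop1.png

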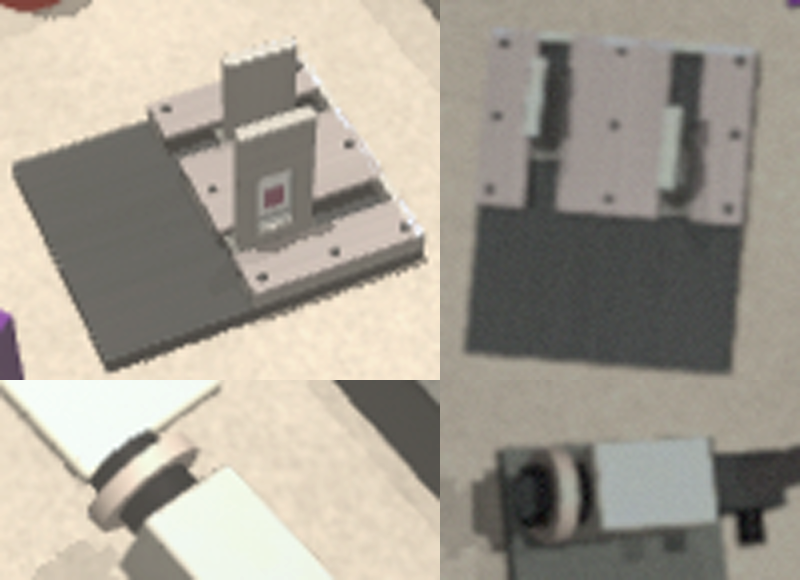

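The right-lane upright, side (339,195) / top (308,172), has the opening and pink-marked glass, so it is the specimen. The left one is the solid blank. I need a closer look at the camera head.

Run:
```python
import pickle,cv2,numpy as np
from h import *
S=pickle.load(open("side.pkl","rb"));T=pickle.load(open("top.pkl","rb"));s=S["img"];t=T["img"]
f=lambda i,x,y,w,h,k:cv2.resize(i[y:y+h,x:x+w],(w*k,h*k),interpolation=cv2.INTER_CUBIC)
a=f(s,430,290,80,75,8)
b=f(t,455,140,80,45,8)
a=cv2.resize(a,(480,450));b=cv2.resize(b,(480,270))
m=np.hstack([a[:, :],np.zeros((450,0,3),np.uint8)])
# side 6x top, top 6x: place side by side cropped
a=f(s,435,292,66,80,6);b=f(t,458,140,66,55,6);b=np.vstack([b,np.zeros((a.shape[0]-b.shape[0],b.shape[1],3),np.uint8)])
m=np.hstack([a,b]);m=np.clip((m/255.)**.6*255,0,255).astype(np.uint8);print(m.shape);cv2.imwrite("pics/crop2.png",m)
cs=lambda X,Y:((X+.5)/4-.5+270,(Y+.5)/4-.5+150)
ct=lambda X,Y:((X-440+.5)/4-.5+250,(Y+.5)/4-.5+135)
print("spec top",tri(S,cs(275.5,124),T,ct(671.7,148)))
print("blank top",tri(S,cs(259,57),T,ct(537,96)))
for p in[(664,189.5),(676,106.5)]:print("end z124",onz(T,*ct(*p),127))
for n,a,b in[("lipL",(150,108),(478,206)),("lipR",(255,298),(742,222)),("frontL",(12,170),(466,352)),("frontR",(108,368),(732,373)),("rearR",(424,236),(758,50))]:
    print(n,tri(S,cs(*a),T,ct(*b)))
```

```text
(480, 792, 3)
spec top (array([572.45905604, 103.71779882, 125.12681731]), np.float64(0.939105872581307))
blank top (array([609.56592185, 191.73309703,  88.08838645]), np.float64(0.17402498474592595))
end z124 [546.63280536 107.87638387 127.        ]
end z124 [596.94204741 101.70613938 127.        ]
lipL (array([548.03367849, 237.74309812,  27.7297263 ]), np.float64(3.8033941514160383))
lipR (array([538.23009837,  62.41126937,  23.43995324]), np.float64(0.5955741876986129))
frontL (array([449.43288905, 247.69732773,   6.05514784]), np.float64(0.3412003458920532))
frontR (array([438.27948024,  67.57727866,   7.47402385]), np.float64(0.1323073999948975))
rearR (array([654.5936998 ,  53.11232594,  28.10319609]), np.float64(1.2314836921064263))
```

View pics/crop2.png

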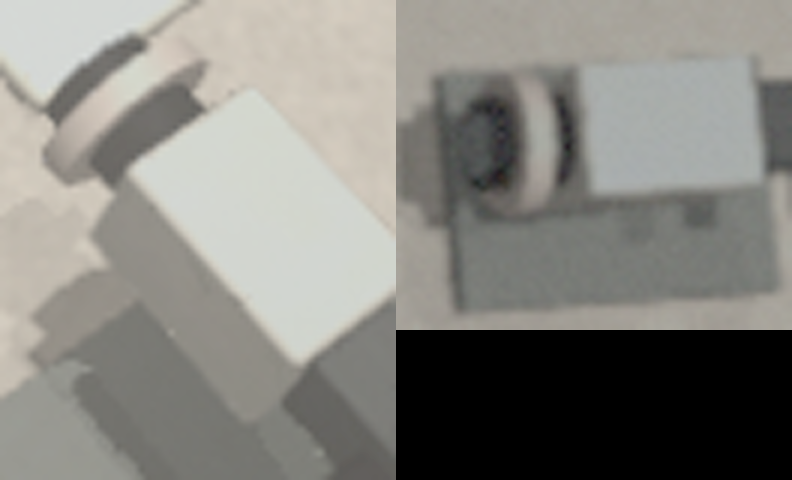

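The crop shows the housing's bright top face: side-crop corners (130,160), (250,88), (300,365); top-crop corners (588,195), (580,66), (763,187), (757,57). The lens faces left in the top view, which is +y.

```bash
cat > lens.py <<'E'
import pickle
from h import *
S=pickle.load(open("side.pkl","rb"));T=pickle.load(open("top.pkl","rb"))
cs=lambda X,Y:((X+.5)/6-.5+435,(Y+.5)/6-.5+292)
ct=lambda X,Y:((X-396+.5)/6-.5+458,(Y+.5)/6-.5+140)
P={}
for n,a,b in[("F1",(130,160),(588,195)),("F2",(250,88),(580,66)),("R1",(300,365),(763,187))]:
    P[n],e=tri(S,cs(*a),T,ct(*b));print(n,P[n].round(1),round(e,2))
z=np.mean([p[2] for p in P.values()]);print("ztop",z)
q=[onz(T,*ct(*p),z)[:2] for p in[(588,195),(580,66),(757,57),(763,187)]]
print("sizes",[np.linalg.norm(q[i]-q[(i+1)%4]).round(1) for i in range(4)])
out=((q[0]+q[1])-(q[2]+q[3]));out/=np.linalg.norm(out);w=q[1]-q[0];w/=np.linalg.norm(w)
print("out",out,"yaw-from-+y length",np.arctan2(-out[0],out[1]),"width",np.arctan2(w[1],w[0]))
c=np.mean(q,0);L=np.r_[c+out*69,z-26];print("lens",L,"window goal",L+np.r_[out*100,0])
# check: ring top/edges
print("ring/lens front proj top-crop",(proj(T,L)-[458,140]+.5)*6-.5+[396,0],"side",(proj(S,L)-[435,292]+.5)*6-.5)
E
python3 lens.py
```

```text
F1 [ 572.  -316.3  174. ] 3.94
F2 [ 621.1 -315.1  170.7] 0.55
R1 [ 576.4 -386.2  172.5] 3.37
ztop 172.39635097355668
sizes [np.float64(50.1), np.float64(70.7), np.float64(50.8), np.float64(69.5)]
out [-0.06861182  0.99764343] yaw-from-+y length 0.06866576881398166 width 0.034328966940750695
lens [ 593.1302955  -281.14780149  146.39635097] window goal [ 586.26911332 -181.38345826  146.39635097]
ring/lens front proj top-crop [472.3360243  146.24756199] side [83.8988133  74.26266187]
```

Call:
{"method": "move_arm", "body": {
  "increments": [
    [[0,0,0.02],[0,0,-0.04],1],
    [[0,0,0.02],[0,0,0],1]
  ]
}}

```text
clock: 0.35
ee_pos: [186.5, -597.1, 252.4]
orientation: [3.128, 0.274, 0.001]
force: [0.2, 0.3, 0.5]
width: 85.6
grip_force: 0.0
```

Call:
{"method": "move_arm", "body": {
  "increments": [
    [[0,0,0.038],[0,0,0],1],
    [[0,0,0.038],[0,0,0],1],
    [[0,0,0],[0.0378,-0.08,0],1],
    [[0,0,0],[0.0378,-0.08,0],1],
    [[0,0,0],[0.0378,-0.08,0],1],
    [[0,0,0],[0.0378,-0.08,0],1],
    [[0,0,0],[0.0378,-0.08,0],1],
    [[0,0,0],[0.0378,-0.08,0],1],
    [[0,0,0],[0.0378,-0.08,0],1],
    [[0,0,0],[0.0378,-0.08,0],1],
    [[0,0,0],[0.0378,-0.08,0],1],
    [[0,0,0],[0.0378,-0.08,0],1]
  ]
}}

```text
clock: 1.85
ee_pos: [400.0, -207.6, 251.2]
orientation: [3.14, -0.097, -0.0]
force: [0.5, -0.6, -0.8]
width: 85.5
grip_force: 0.0
```

Call:
{"method": "move_arm", "body": {
  "increments": [
    [[0,0,0],[0.0378,-0.08,0],1],
    [[0,0,0],[0.0378,-0.08,0],1],
    [[0,0,0],[0.0378,-0.08,0],1],
    [[0,0,0],[0.0378,-0.08,0],1],
    [[0,0,0],[0.0378,-0.08,0],1],
    [[0,0,0],[0.0378,-0.08,0],1],
    [[0,0,0],[0.0378,-0.08,0],1],
    [[0,0,0],[0.0378,-0.08,0],1],
    [[0,0,0],[0,0,0],1],
    [[0,0,0],[0,0,0],1]
  ]
}}

```text
clock: 3.1
ee_pos: [569.9, 100.5, 250.7]
orientation: [3.139, -0.097, -0.002]
force: [-0.5, -0.3, 0.2]
width: 85.5
grip_force: 0.0
```

Call:
{"method": "move_arm", "body": {
  "increments": [
    [[0,0,0],[0.005,-0.006,0.06],1],
    [[0,0,0],[0,0,0.06],1],
    [[0,0,0],[0,0,0.06],1],
    [[0,0,0],[0,0,0.06],1],
    [[0,0,0],[0,0,0.04],1],
    [[0,0,0],[0,0,0.04],1],
    [[0,0,0],[0,0,0],1]
  ]
}}

```text
clock: 3.98
ee_pos: [571.6, 101.9, 90.2]
orientation: [3.138, -0.1, -0.005]
force: [0.7, -1.4, -0.2]
width: 85.5
grip_force: 0.0
```

Run:
```python
from h import *; from plant import ctrl,vision
st=ctrl.sense();print(st["ee_pos"],st["force"],st["q"].round(2))
f=lambda i,x,y,w,h,k:cv2.resize(i[y:y+h,x:x+w],(w*k,h*k),interpolation=cv2.INTER_CUBIC)
s=vision.capture("side");t=vision.capture("top")
print(proj(s,st["ee_pos"]),proj(t,st["ee_pos"]))
cv2.imwrite("pics/g1.png",np.hstack([f(s["img"],270,130,110,120,4),f(t["img"],250,115,90,120,4)]))
```

```text
[571.64901533 101.91071771  90.15674663] [ 0.68301344 -1.37659764 -0.19322012] [-0.05  0.54 -0.31  1.81  0.21  0.82 -2.1 ]
[338.13218336 191.09457715] [309.15729982 173.92156052]
```

View pics/g1.png

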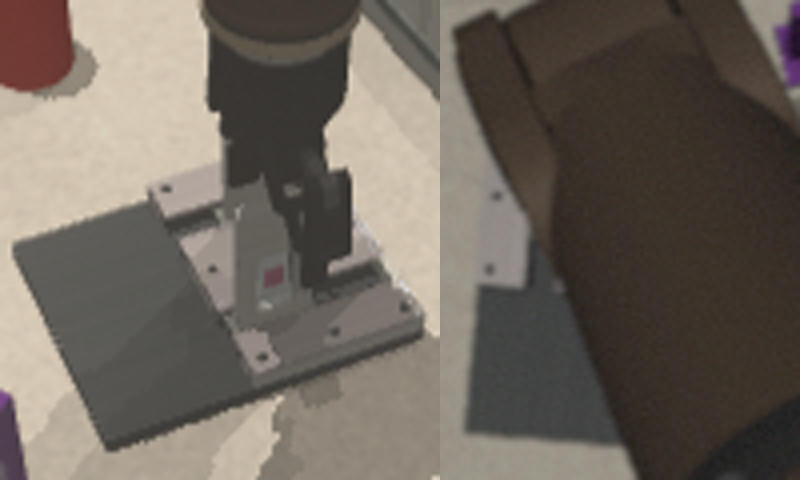

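The side view shows the fingers straddling the specimen's bar, with the near finger at crop (325,230), and the blank clear of them. Closing.

Call:
{"method": "move_arm", "body": {
  "increments": [
    [[0,0,0],[0.002,-0.003,0],1],
    [[0,0,0],[0,0,0],-1],
    [[0,0,0],[0,0,0],-1],
    [[0,0,0],[0,0,0],-1],
    [[0,0,0],[0,0,0],-1],
    [[0,0,0],[0,0,0],-1],
    [[0,0,0],[0,0,0],-1],
    [[0,0,0],[0,0,0],-1],
    [[0,0,0],[0,0,0],-1]
  ]
}}

```text
clock: 5.2
ee_pos: [574.2, 105.4, 91.4]
orientation: [-3.14, 0.097, -0.0]
force: [-0.2, 0.2, 2.5]
width: 9.1
grip_force: 58.8
```

Call:
{"method": "move_arm", "body": {
  "increments": [
    [[0,0,0],[-0.01,0,0],-1],
    [[0,0,0],[-0.015,0,0],-1],
    [[0,0,0],[-0.015,0,0],-1],
    [[0,0,0],[-0.015,0,0],-1]
  ]
}}

```text
clock: 5.7
ee_pos: [546.3, 107.1, 91.5]
orientation: [-3.14, 0.097, -0.001]
force: [0.4, -0.7, -1.9]
width: 9.2
grip_force: 58.4
```

Sliding freely; continuing to about 78 mm.

Call:
{"method": "move_arm", "body": {
  "increments": [
    [[0,0,0],[-0.02,0,0],-1],
    [[0,0,0],[-0.02,0,0],-1],
    [[0,0,0],[-0.02,0,0],-1],
    [[0,0,0],[-0.02,0,0],-1],
    [[0,0,0],[-0.02,0,0],-1],
    [[0,0,0],[0,0,0],-1],
    [[0,0,0],[0,0,0],-1]
  ]
}}

```text
clock: 6.58
ee_pos: [495.1, 110.3, 91.4]
orientation: [3.14, -0.096, -0.003]
force: [-3.6, 0.6, 12.3]
width: 9.1
grip_force: 60.3
```

Run:
```python
from h import *; from plant import ctrl,vision
st=ctrl.sense();print(st["ee_pos"],st["force"],st["q"].round(2))
f=lambda i,x,y,w,h,k:cv2.resize(i[y:y+h,x:x+w],(w*k,h*k),interpolation=cv2.INTER_CUBIC)
s=vision.capture("side")
cv2.imwrite("pics/g2.png",f(s["img"],240,120,150,125,4))
```

```text
[495.06149905 110.29081707  91.40972321] [-3.56409734  0.64982964 12.29403392] [-0.08  0.44 -0.33  1.99  0.2   0.74 -2.16]
```

View pics/g2.png

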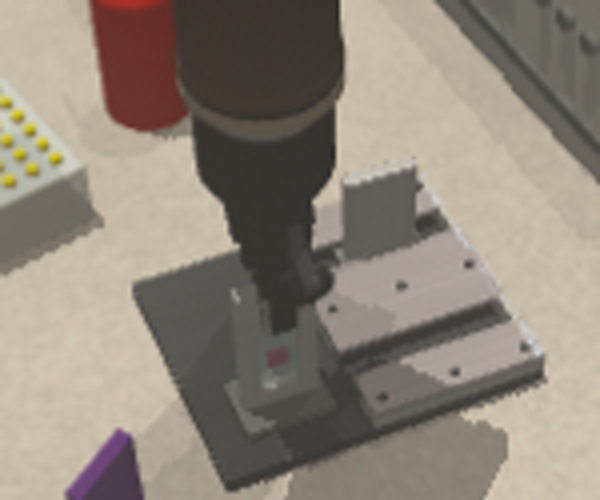

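The carrier stands clear in front of the lips (foot at crop (280,400)) and the blank is untouched. Lifting.

Call:
{"method": "move_arm", "body": {
  "increments": [
    [[0,0,0],[0,0,-0.02],-1],
    [[0,0,0],[0,0,-0.04],-1],
    [[0,0,0],[0,0,-0.05],-1],
    [[0,0,0],[0,0,-0.05],-1],
    [[0,0,0],[0,0,-0.04],-1],
    [[0,0,0],[0,0,0],-1],
    [[0,0,0],[0,0,0],-1]
  ]
}}

```text
clock: 7.5
ee_pos: [495.9, 109.8, 190.4]
orientation: [3.139, -0.097, -0.003]
force: [-1.6, -1.0, -1.6]
width: 9.2
grip_force: 58.6
```

Call:
{"method": "move_arm", "body": {
  "increments": [
    [[0,0,-0.018],[0,0,0],-1],
    [[0,0,-0.018],[0,0,0],-1],
    [[0,0,0],[0.02,0.04,0],-1],
    [[0,0,0],[0.02,0.07,0],-1],
    [[0,0,0],[0.02,0.08,0],-1],
    [[0,0,0],[0.02,0.08,0],-1],
    [[0,0,0],[0.02,0.08,0],-1],
    [[0,0,0],[0.02,0.08,0],-1],
    [[0,0,0],[0.02,0.07,0],-1],
    [[0,0,0],[0.01,0.05,0.01],-1],
    [[0,0,0],[0.01,0.03,0.01],-1],
    [[0,0,0],[0,0,0],-1]
  ]
}}

```text
clock: 9.0
ee_pos: [590.9, -176.0, 179.8]
orientation: [-3.14, -0.079, 0.004]
force: [-0.4, 1.1, -1.1]
width: 9.4
grip_force: 58.5
```

Run:
```python
from h import *; from plant import ctrl,vision; import pickle
st=ctrl.sense();print(st["ee_pos"],st["orientation"],st["force"],st["q"].round(2))
f=lambda i,x,y,w,h,k:cv2.resize(i[y:y+h,x:x+w],(w*k,h*k),interpolation=cv2.INTER_CUBIC)
s=vision.capture("side");t=vision.capture("top")
pickle.dump((s,t),open("fin.pkl","wb"))
a=f(s["img"],365,205,130,150,4);b=f(t["img"],420,115,65,75,4)
g=np.vstack([b,np.zeros((300,260,3),np.uint8)])
m=np.hstack([a,g]);cv2.imwrite("pics/g3.png",np.clip((m/255.)**.7*255,0,255).astype(np.uint8))
```

```text
[ 590.86175128 -175.95226003  179.79908842] [-3.14011819 -0.07864052  0.00369905] [-0.38110157  1.12709891 -1.09563964] [ 0.38  0.48 -0.26  1.64  0.14  1.04 -1.44]
```

View pics/g3.png

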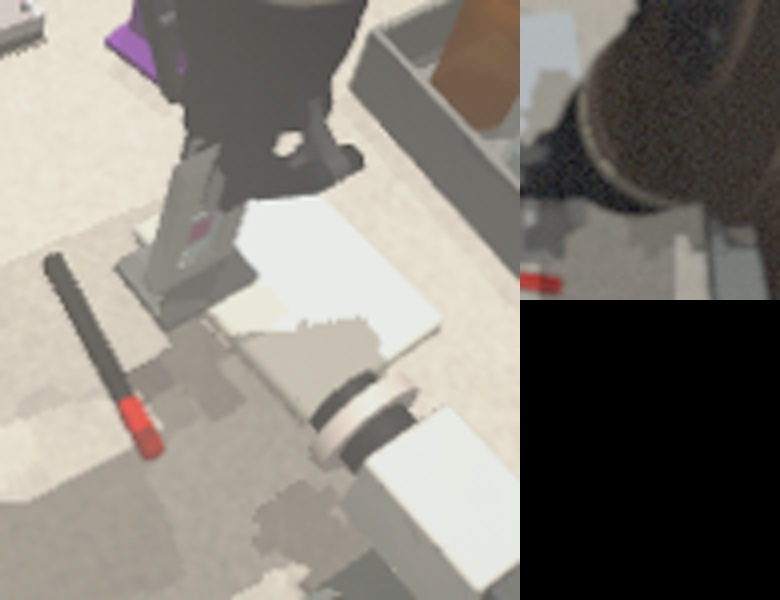

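The side view shows the carrier held in front of the lens. Its foot corners are at crop (117,268), (167,318) and (257,273), the pink mark at (200,228). The arm hides the top view. I'll check it against the expected pose for slip or tilt.

Run:
```python
from h import *; from plant import ctrl; import pickle
s,t=pickle.load(open("fin.pkl","rb"))
st=ctrl.sense();M=R.from_rotvec(st["orientation"]).as_matrix();p=st["ee_pos"];print(M.round(3))
cr=lambda P:((proj(s,P)-[365,205]+.5)*4-.5).round(0)
for ux in(0,-2):
  # carrier axes: x=tool x, y=-tool y, z=-tool z ; origin = TCP + tool z*79.4
  C=lambda x,y,z:p+M@np.array([x+ux,-y,79.4-z])
  print(ux,{n:cr(C(*v)) for n,v in dict(footTop_mm=(-30,-22,8),footTop_pm=(30,-22,8),footTop_mp=(-30,22,8),bot_mm=(-30,-22,0),bot_pm=(30,-22,0),winC=(0,0,45),winlo=(0,0,18),barTL=(-25,-5,112),barBR=(25,-5,8),barBL=(-25,-5,8)).items()})
  print("window",C(0,0,45))
U=lambda X,Y:((X+.5)/4-.5+365,(Y+.5)/4-.5+205)
z=p[2]-71.4
for q in[(117,265),(167,318),(257,273)]:print(onz(s,*U(*q),z))
```

```text
[[ 0.999  0.053 -0.001]
 [ 0.053 -0.999  0.001]
 [-0.001 -0.001 -1.   ]]
0 {'footTop_mm': array([165., 322.]), 'footTop_pm': array([259., 268.]), 'footTop_mp': array([113., 256.]), 'bot_mm': array([163., 330.]), 'bot_pm': array([256., 276.]), 'winC': array([198., 223.]), 'winlo': array([189., 252.]), 'barTL': array([185., 176.]), 'barBR': array([230., 248.]), 'barBL': array([153., 292.])}
window [ 591.27282964 -173.77377805  146.46653656]
-2 {'footTop_mm': array([162., 324.]), 'footTop_pm': array([256., 270.]), 'footTop_mp': array([110., 258.]), 'bot_mm': array([160., 331.]), 'bot_pm': array([253., 278.]), 'winC': array([194., 225.]), 'winlo': array([186., 254.]), 'barTL': array([181., 178.]), 'barBR': array([227., 250.]), 'barBL': array([150., 293.])}
window [ 589.27560743 -173.87913829  146.46817321]
[ 559.15973269 -158.5612129   109.46650202]
[ 564.37407453 -195.90312235  109.46650202]
[ 619.72490379 -196.07569244  109.46650202]
```

Run:
```python
import cv2
i=cv2.imread("pics/g3.png")[120:345,100:320];cv2.imwrite("pics/g4.png",cv2.resize(i,None,fx=2.6,fy=2.6,interpolation=cv2.INTER_CUBIC))
```

```text
(no output)
```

View pics/g4.png

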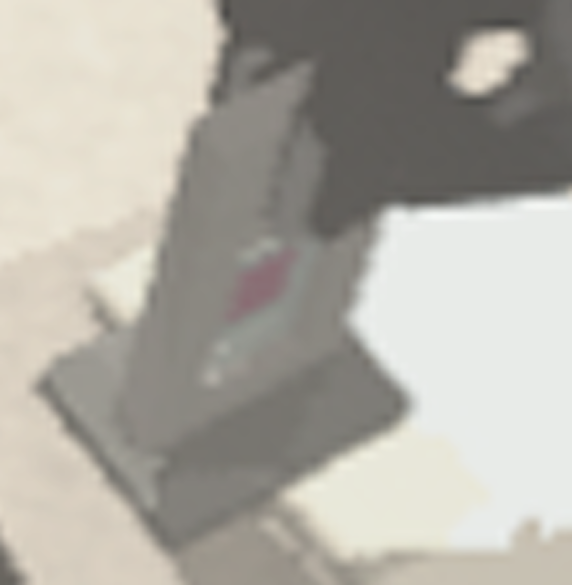

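The predicted and seen carrier features agree to about 1 px, so it is upright with no slip. The last correction is about 7.5 mm towards the lens.

Call:
{"method": "move_arm", "body": {
  "increments": [
    [[0,0,0],[-0.001,0.007,0],-1],
    [[0,0,0],[-0.001,0.007,0],-1],
    [[0,0,0],[0,0,0],-1],
    [[0,0,0],[0,0,0],-1],
    [[0,0,0],[0,0,0],-1],
    [[0,0,0],[0,0,0],-1]
  ]
}}

```text
clock: 9.85
ee_pos: [590.9, -182.3, 181.3]
orientation: [-3.141, -0.081, -0.0]
force: [0.2, 0.1, -1.4]
width: 9.2
grip_force: 58.5
```

```bash
python3 -c "
from plant import ctrl
s=ctrl.sense();print(s['ee_pos'],abs(s['dq']).max(),s['grip_force']);print(ctrl.finish_job())"
```

```text
[ 590.89210924 -182.34444373  181.31953881] 0.0027888153590779566 58.513965010643005
the job is handed in; nothing more can be done
None
```

I slid the specimen carrier out of its lane, lifted it off the dock and handed the job in with it held steady at the camera. By my measurements the middle of the glass is about 10 cm from the lens, within a few mm of its axis and square to it; the hand-in gave no verdict.

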